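Slide the stray bead tube home into the rack's vacant slot

ROBOT

A 6-joint arm with a two-finger parallel gripper is mounted at the origin on the work surface. World frame = base frame: x ahead of the robot, y to its left, z up, the work surface at z = 0. Lengths are in m, angles in rad, forces in N, time in s.
With the tool pointing down it reaches from about 0.35 to 0.975 m from the base axis. Payload 4.9 kg.
Tool frame: the origin (TCP) lies at the very end of the fingers, on their centre line; the grasp point (between the pads) lies behind it (manip.grip_depth is the z of the grasp point in the tool frame, in m); z points along the fingers, y is the direction in which the jaws open and shut (so a half turn about z gives the same grasp; the last joint's range is limited). The gripper opens to 85 mm and grips with 20 to 120 N. Pads are 22 mm wide; open, the fingers measure 114 mm over their backs; the gripper's body (76 mm by 85 mm) begins 54 mm behind the grasp point. The pads swing forward as they close: fully open they stand 13 mm farther back than shut.
Start: joints at [-1.303, 0.053, 1.613, -0, 1.476, -0.119], TCP at [0.236, -0.579, 0.231] pointing down, gripper open.
Joint ranges: [-3.01, 3.01], [-1.01, 2.22], [0.06, 2.58], [-1.02, 4.17], [0.09, 2.62], [-3.14, 3.14]. Speed limits (rad/s): [2.57, 2.57, 3.14, 3.14, 3.14, 3.14].

INTERFACE

Orientations are given as a unit quaternion [w, x, y, z].
In Python, from plant import state, optics, manip, silhouettes, place_of gives the robot as it stands. The module is installed in compiled form; this text tells all that it offers.
- The arm moves only by the tool jog_arm, never from a script. Its argument "increments" is a list of rows, each an object with "slide": the shift along the tool's x, y, z in mm, a list of three; "rotation": the turn, a rotation vector about the tool's x, y, z in degrees, a list of three. A call has 1 to 20 rows; each row shifts and turns the commanded pose from where the row before left it, along the tool's axes as they then stand; what a row does not reach is not made up. A row lasts 1/12 s, in which the tool goes at most 41.7 mm and 7.16 degrees, less where a joint would pass 70% of its speed; a pose out of reach is approached as far as the arm can. A call with a gripper value outside its range is refused whole. "fingers" is the opening, from 0 (shut) to 1 (fully open), set as the call begins (left out, the last holds). The fingers move at their own pace and stop on an object; the grip force is fixed at half the most. Time passes only in rows, so rows that do not move let the fingers close. It gives the time, the measured TCP pose, the force and the opening at its end, in the units of the state.
- state(): the state, without advancing time (a new reading comes with each control period).
- optics.grab_frame(name): name is "side" or "top"; returns a dict with "frame" (384x512x3 uint8, blue, green, red), "camera_matrix" (3x3 intrinsics, pixels), "distortion" ([k1, k2, p1, p2, k3] as OpenCV has them; the pictures are not rectified), "R" (3x3) and "t" (3): a world point X has camera coordinates R X + t. Camera axes: x right, y down, z forward; pixel columns grow to the right and rows downward; lengths in m; the calibration is good to about 2 mm. A picture is of the moment at which its call begins. There is no depth.
- manip.job_done(): hands the job in, once; it reports no verdict.
Trained networks look in the newest picture that a camera, given by its name, has taken for a name from the list of things; names that differ only in an ending like _2 or _b are one class to them, and where a whole thing is asked for, a point or a joint stands for the part that bears it (a point fixed in the world has none). Each returns a list of dicts, best first, with "score" (0 to 1); they miss things now and then, are a little off and sometimes report something else, mostly with a low value. They report only what shows in the picture. A call takes as long as a camera call.
- silhouettes(thing, camera): "mask" (384x512 bool, what is visible of it) and "bbox" ([left, top, right, bottom] in pixels, round what is visible of it).
- place_of(thing, camera): "uv" ([column, row] in pixels: a listed point, or the origin of a listed thing).
The state is a dict: "time": time; "joint_pos": joint angles; "joint_vel": joint speeds; "joint_efforts": joint torques, N m; "tool_pos": TCP position; "tool_rot": TCP orientation; "contact_force": force on the tool from outside, world axes, zero at the start; "ft_torque": the same for the moment, N m; "gripper_width": opening from 0.0 (shut) to 1.0 (fully open).
Only numpy, scipy, OpenCV 4.12 (cv2) and the standard library are available. Lean on these libraries where they do the work, as an engineer would, in place of code of your own. Each camera call takes 0.05 s, during which the arm holds its last target.

TASK

One full bead tube still stands out on the tray table: push it low on its body with your fingertips so that it slides upright across the table, without tipping, into the rack's one vacant slot, fully home against the back wall. Do not take the tube between the fingers or lift it, leave the other tubes and everything else on the table where they are, and draw the hand clear.

Things in the scene. Friction and masses are not known exactly. Their poses are not given: they have to be found in the camera images.
- tube: the bead tube to put away, standing out on the table in front of the rack: clear, full of beads, flat cap at each end, a plain cylinder 40 mm across and 160 mm tall, 0.2 to 0.31 kg. Loose; its flat underside slides on the bare table (friction 0.4 to 0.65); pushed near mid-height or above it topples. Origin: centre of its underside; z up along it
- slot: the rack's vacant slot, fixed. Open at front, top and bottom (tubes stand on the table): two side walls 4 mm thick, 80 mm tall, 48 mm clear between, and a back wall. Origin: on the table where a tube's axis stands when it touches the back. x points level into the slot, y across. Back wall's inner face at x = +20 mm, side walls' front edges at x = -14 mm: a tube that is home stands 6 mm proud
- rack: clear polycarbonate rack, 240 mm wide, 130 mm tall, fixed to the table: a back frame with four equal slots side by side in front of it, one vacant, three holding tubes. Origin: on the table, mid-row, on the line of the slot origins; x level to its back, y along the row. Slot centres at y = -84, -28, +28, +84 mm; any of them may be the vacant one
- tube_a: a filled bead tube of the same kind as tube (40 mm across, 160 mm tall), standing in an occupied slot of the rack, against its back wall; loose, not to be disturbed. Origin: centre of its underside
- tube_b: a filled bead tube of the same kind as tube (40 mm across, 160 mm tall), standing in an occupied slot of the rack, against its back wall; loose, not to be disturbed. Origin: centre of its underside
- tube_c: a filled bead tube of the same kind as tube (40 mm across, 160 mm tall), standing in an occupied slot of the rack, against its back wall; loose, not to be disturbed. Origin: centre of its underside
- dish: white ceramic spoon rest used as a bead dish: bowl 104 mm across and 20 mm high, flat handle reaching 130 mm to -x. Origin: centre of the bowl's underside. Loose, to be left alone
- mat: black silicone bead mat block lying flat, 150 x 200 mm (x, y), 14 mm high at its lip, fixed. Origin: centre of its underside
- opener: small steel jump-ring opener lying flat on the mat, 92 mm long in x, 4 mm thick. Origin: centre of its underside. Loose, to be left alone
- pliers: chain-nose pliers lying flat, jaws to +x, 150 mm long, 54 mm wide, 12 mm high. Origin: on the table near the middle of their length. Loose, to be left alone
- jar: squat glass jar of findings, 60 mm across, 55 mm tall. Origin: centre of its underside. Loose, to be left alone
- cement: white nozzle bottle of bead cement, 38 mm across, 102 mm tall. Origin: centre of its underside. Loose, to be left alone

How it is judged:
At the end, for the whole second after the job is handed in: The stray tube stands upright (within 3 degrees), at rest on the table in the vacant slot, within 4 mm of touching its back wall and 7 mm of its centre line; every other loose thing is within 10 mm of where it was (x of tube in the frame of slot between -0.004 and 0.004 m and y of tube in the frame of slot between -0.007 and 0.007 m and angle between tube's own z axis and vertical below 0.05 rad and height (world z) of tube below 0.004 m and linear speed of tube below 0.01 m/s and distance of each of tube_a, tube_b, tube_c, dish, opener, pliers, jar, cement from where it was at the start of the episode below 0.01 m).
It fails at once if the tube is tipped: it leans more than about 14 degrees (angle between tube's own z axis and vertical above 0.25 rad).
It fails at once if the tube is lifted off the table (height (world z) of tube above 0.012 m).
It fails at once if the tube is taken between the fingers instead of being pushed from outside (horizontal distance between the grasp point and tube below 0.012 m and height (world z) of the grasp point below 0.15 m and contact force between the fingers and tube above 0.3 N).
It fails at once if the tube is pushed on its upper half, or with the hand or arm instead of the fingers ((height (world z) of the grasp point above 0.09 m and contact force between the fingers and tube above 0.3 N) or contact force between the arm and tube above 1 N).
It fails at once if another tube or a loose thing on the table is disturbed: moved more than 10 mm (distance of any of tube_a, tube_b, tube_c, dish, opener, pliers, jar, cement from where it was at the start of the episode above 0.01 m).
It also fails if it takes over 51 s, if anything falls off the work surface, if the arm or the gripper's body presses on something with over 40 N, if the wrist force passes 120 N, or if a joint passes its speed limit or range.

## Working session

There is one attempt and no reset: what is moved stays moved. The work goes in short steps, Python scripts to look and compute and a tool call to move; the robot and the scene stay as the last step left them, time stands still between calls to the robot, and variables do not carry over. Pictures are saved under pics/ and viewed, and the job is handed in when it is done.

Besides the shell and the picture viewer there is one more tool, called after "Call:" as name(argument=value, ...) on one line, values as JSON. jog_arm: Moves the arm, as the interface text tells. Its arguments: {"type":"object","properties":{"increments":{"type":"array","items":{"type":"object","properties":{"slide":{"type":"array","items":{"type":"number"}},"rotation":{"type":"array","items":{"type":"number"}}}}},"fingers":{"type":"number"}},"required":["increments"]}

```bash
mkdir -p pics
cat > h.py <<'E'
import numpy as np, cv2, pickle
from plant import state, optics, manip, silhouettes, place_of
def grab(n,fn=None):
    d=optics.grab_frame(n)
    if fn: cv2.imwrite('pics/'+fn,d['frame'])
    return d
def ray(d,uv):
    u=cv2.undistortPoints(np.array([[uv]],float),np.array(d['camera_matrix']),np.array(d['distortion']))[0,0]
    R=np.array(d['R']);t=np.array(d['t'])
    return -R.T@t, R.T@np.array([u[0],u[1],1.])
def onz(d,uv,z=0):
    c,r=ray(d,uv); return c+r*(z-c[2])/r[2]
def proj(d,P):
    R=np.array(d['R']);t=np.array(d['t'])
    return cv2.projectPoints(np.array(P,float).reshape(-1,3),cv2.Rodrigues(R)[0],t,np.array(d['camera_matrix']),np.array(d['distortion']))[0][:,0]
E
python3 - <<'E'
from h import *
np.set_printoptions(precision=4,suppress=True)
print(state(),manip.grip_depth)
D={}
for n in('top','side'):
    d=grab(n,n+'0.png');D[n]=d
    c=-np.array(d['R']).T@d['t'];print(n,c,d['R'][2])
    for th in ['tube','slot','rack','dish','mat','opener','pliers','jar','cement']:
        for r in place_of(th,n)[:5]:
            print(n,th,round(r['score'],2),np.round(r['uv'],1),onz(d,r['uv']))
    for r in silhouettes('tube',n): print('sil',r['score'],r['bbox'])
pickle.dump(D,open('D0.pkl','wb'))
E
```

```text
{'time': 0.0, 'joint_pos': array([-1.303 ,  0.0533,  1.6143,  0.    ,  1.476 , -0.119 ]), 'joint_vel': array([ 0.0002,  0.0003, -0.0018, -0.0002, -0.0008,  0.0007]), 'joint_efforts': array([ -0.0001, -39.3679, -37.0177,  -0.0002,   0.0069,   0.    ]), 'tool_pos': array([ 0.2356, -0.5782,  0.2301]), 'tool_rot': array([-0.001 ,  0.9814,  0.1922, -0.0001]), 'contact_force': array([ 0.4329, -0.6313,  0.6942]), 'ft_torque': array([ 0.0551, -0.0478,  0.0564]), 'gripper_width': 1.004313848627177} -0.0187
top [ 0.487  -0.1088  1.0999] [ 0.0845  0.0098 -0.9964]
top tube 0.93 [138.5 208.8] [0.5512 0.2021 0.    ]
top tube 0.9 [142.1 185.3] [0.6104 0.1937 0.    ]
top tube 0.69 [236.8 208.5] [ 0.5491 -0.0445  0.    ]
top tube 0.64 [150.7 164.3] [0.6636 0.1725 0.    ]
top slot 0.91 [129.7 227.4] [0.5049 0.2236 0.    ]
top dish 0.79 [278.4 127.6] [ 0.7536 -0.1517  0.    ]
top mat 0.61 [373.5 233.6] [ 0.4828 -0.3836  0.    ]
top opener 0.79 [365.4 231.2] [ 0.489  -0.3637  0.    ]
top pliers 0.6 [204.7 286.3] [0.3579 0.036  0.    ]
top jar 0.96 [173.8 132.4] [0.7447 0.1144 0.    ]
top cement 0.89 [37
[... 446 characters left out ...]
] [0.534  0.2292 0.    ]
side slot 0.58 [229.2 131.1] [0.4951 0.2101 0.    ]
side dish 0.75 [319.7 217.3] [ 0.7426 -0.157   0.    ]
side mat 0.9 [220.7 298.6] [ 0.4727 -0.3801  0.    ]
side mat 0.5 [185.3 171.3] [0.3605 0.0361 0.    ]
side opener 0.51 [219.9 286.2] [ 0.4704 -0.3482  0.    ]
side pliers 0.64 [185.  169.2] [0.3589 0.0449 0.    ]
side jar 0.66 [303.9 150.6] [ 0.7318  0.1038 -0.    ]
side cement 0.74 [306.5 303.8] [ 0.6742 -0.4027  0.    ]
side cement 0.72 [317.2 217.1] [ 0.7359 -0.156   0.    ]
sil 0.97 [232.8, 84.3, 250.0, 134.5]
sil 0.96 [237.4, 146.1, 253.1, 196.5]
sil 0.89 [273.0, 91.9, 288.5, 138.4]
sil 0.66 [255.2, 88.0, 267.7, 135.7]
sil 0.54 [299.8, 196.5, 350.8, 251.4]
```

Run:
```python
import cv2
a=cv2.imread('pics/top0.png');b=cv2.imread('pics/side0.png')
cv2.imwrite('pics/topz.png',cv2.resize(a[100:320,60:300],None,fx=2.7,fy=2.7,interpolation=2)[:600])
cv2.imwrite('pics/sidez.png',cv2.resize(b[70:230,150:350],None,fx=3.7,fy=3.7,interpolation=2)[:600])
```

```text
(no output)
```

View pics/top0.png

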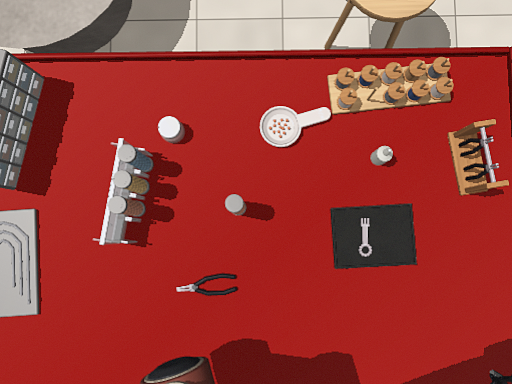

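View pics/topz.png

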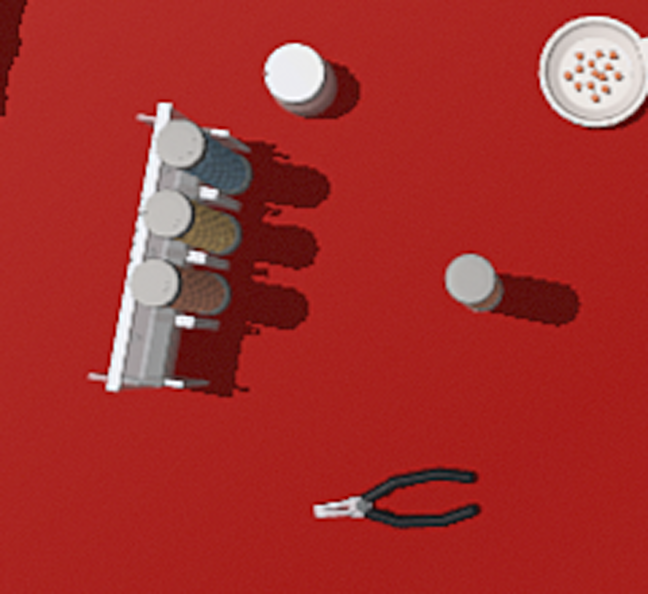

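View pics/sidez.png

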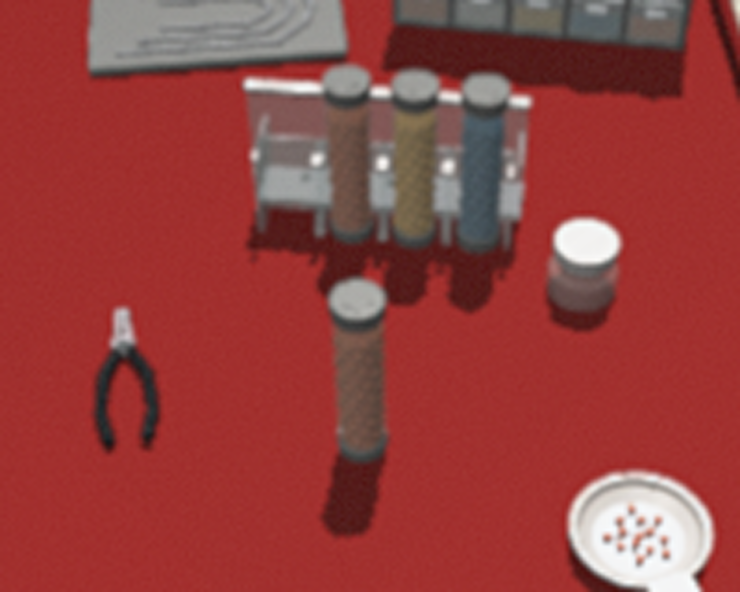

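The stray tube's cap is at about (234,204) in the top view. The three rack caps are at about (128,153), (122,179) and (118,205), and the vacant slot is the lowest one, near (115,230). Next I'll fit the cylinder and rack poses to the masks.

```bash
cat > fit.py <<'E'
from h import *
from scipy.optimize import minimize
th=np.linspace(0,2*np.pi,40,endpoint=False)
circ=np.c_[np.cos(th),np.sin(th)]*.02
S=4
def cylmask(d,x,y):
    P=np.r_[np.c_[circ+[x,y],np.zeros(40)],np.c_[circ+[x,y],np.full(40,.16)]]
    p=proj(d,P); hull=cv2.convexHull(p.astype(np.float32))
    m=np.zeros((384*S,512*S),np.uint8)
    cv2.fillPoly(m,[np.round(((hull+.5)*S-.5)*16).astype(np.int32)],1,shift=4)
    return cv2.resize(m.astype(np.float32),(512,384),interpolation=cv2.INTER_AREA)
def err(d,mask,x,y):
    a=cylmask(d,x,y); return np.abs(a-mask).sum()
def fit(items,x0):
    f=lambda p:sum(err(d,m,*p) for d,m in items)
    r=minimize(f,x0,method='Nelder-Mead',options=dict(initial_simplex=np.array(x0)+np.array([[0,0],[.01,0],[0,.01]]),xatol=1e-4,fatol=.1))
    return r.x,r.fun
E
python3 - <<'E'
from fit import *
np.set_printoptions(precision=4,suppress=True)
D={n:grab(n) for n in('top','side')}
M={n:silhouettes('tube',n) for n in D}
pickle.dump((D,M),open('M0.pkl','wb'))
for n in D:
    for r in M[n]:
        if r['score']<.4: continue
        m=np.array(r['mask']).astype(float); b=r['bbox']
        best=None
        d=D[n]
        c=onz(d,[(b[0]+b[2])/2,(b[1]+b[3])/2],.08)
        print(n,r['score'],b,m.sum(),fit([(d,m)],c[:2]))
def get(n,u,v): 
    return np.array([r for r in M[n] if r['mask'][v][u]][0]['mask']).astype(float)
print(fit([(D['top'],get('top',234,204)),(D['side'],get('side',246,170))],[.55,-.04]))
E
```

```text
top 0.9 [118.8, 145.5, 153.1, 171.0] 537.0 (array([0.6634, 0.1872]), np.float64(88.125))
top 0.89 [114.4, 168.3, 149.7, 192.2] 546.0 (array([0.6082, 0.1962]), np.float64(72.625))
top 0.85 [226.6, 193.8, 245.2, 216.7] 311.0 (array([ 0.5533, -0.0489]), np.float64(38.3125))
top 0.74 [108.8, 195.7, 143.6, 215.5] 554.0 (array([0.5524, 0.2044]), np.float64(61.6875))
side 0.93 [254.0, 86.5, 268.9, 135.6] 561.0 (array([0.6024, 0.1921]), np.float64(57.9375))
side 0.89 [237.0, 145.2, 253.1, 196.1] 677.0 (array([ 0.5466, -0.0476]), np.float64(38.375))
side 0.86 [236.2, 83.4, 248.5, 135.9] 566.0 (array([0.5459, 0.2043]), np.float64(42.9375))
side 0.64 [273.0, 89.8, 285.8, 136.1] 601.0 (array([0.6587, 0.1867]), np.float64(59.8125))
side 0.63 [302.6, 195.4, 350.5, 252.6] 1214.0 (array([ 0.7421, -0.2339]), np.float64(970.4375))
side 0.54 [300.3, 131.2, 318.9, 151.2] 384.0 (array([0.73  , 0.0504]), np.float64(427.6875))
(array([ 0.548 , -0.0486]), np.float64(148.375))
```

```bash
cat > mv.py <<'E'
from h import *
from scipy.spatial.transform import Rotation as Ro, Slerp
import json
def Rq(q): return Ro.from_quat([q[1],q[2],q[3],q[0]])
def tool(heading_deg,tilt_deg):
    a=np.radians(heading_deg);t=np.radians(tilt_deg)
    d=np.array([np.cos(a),np.sin(a),0]);u=np.array([0,0,1.])
    x=d*np.cos(t)+u*np.sin(t);z=d*np.sin(t)-u*np.cos(t)
    return Ro.from_matrix(np.c_[x,np.cross(z,x),z])
def rows(p0,R0,p1,R1,n):
    s=Slerp([0,1],Ro.concatenate([R0,R1]))
    p,R=np.array(p0,float),R0;out=[]
    for k in range(1,n+1):
        tp=np.array(p0)+(np.array(p1)-p0)*k/n;tR=s(k/n)
        sl=np.round(R.inv().apply(tp-p)*1000,1); rv=np.round(np.degrees((R.inv()*tR).as_rotvec()),1)
        out.append(dict(slide=[float(v)+0. for v in sl],rotation=[float(v)+0. for v in rv]))
        p=p+R.apply(sl/1000); R=R*Ro.from_rotvec(np.radians(rv))
    print(json.dumps(out).replace(' ',''))
    return p,R
def show():
    s=state(); R=Rq(s['tool_rot']); np.set_printoptions(precision=4,suppress=True)
    x,y,z=R.as_matrix().T
    print('t',s['time'],'p',s['tool_pos'],'F',s['contact_force'],'j',s['joint_pos'],'w',s['gripper_width'],'heading',np.degrees(np.arctan2(x[1],x[0])),'tilt',np.degrees(np.arcsin(x[2])),'ytilt',y[2])
    return s,s['tool_pos'],R
E
python3 - <<'E'
from mv import *
s,p,R=show()
n=np.array([.154,.988]);n/=np.linalg.norm(n);ry=np.array([-n[1],n[0]])
slot=np.array([.4932,.2127]);tube=np.array([.550,-.0486])
print('tube in slot',(tube-slot)@n,(tube-slot)@ry)
P1=slot-.085*n; d=P1-tube; L=np.linalg.norm(d);d/=L
h=np.degrees(np.arctan2(d[1],d[0]));print('heading',h,'L',L,'slot heading',np.degrees(np.arctan2(n[1],n[0])))
R1=tool(h,45); t=tube-d*.075
print((R.inv()*R1).magnitude()*57.3,t)
rows(p,R,[*t,.2],R1,20)
E
```

```text
t 1.3 p [ 0.2358 -0.5788  0.2313] F [-0.5137  0.5512 -0.7282] j [-1.303   0.0527  1.6129  0.      1.476  -0.119 ] w 1.003492970900904 heading 22.159894022113566 tilt 0.0010553504831304892 ytilt -5.040552758010908e-05
tube in slot -0.24943466103743028 -0.09636534581031836
heading 111.51259412672451 L 0.1905912842278913 slot heading 81.1405706809715
97.86873387296531 [ 0.5775 -0.1184]
[{"slide":[24.5,-14.9,1.6],"rotation":[1.7,1.8,-4.2]},{"slide":[25.5,-13.0,2.7],"rotation":[1.8,1.7,-4.2]},{"slide":[26.2,-10.9,3.9],"rotation":[1.7,1.8,-4.2]},{"slide":[26.8,-8.9,5.1],"rotation":[1.8,1.8,-4.3]},{"slide":[27.3,-6.7,6.1],"rotation":[1.7,1.7,-4.2]},{"slide":[27.4,-4.5,7.1],"rotation":[1.8,1.8,-4.2]},{"slide":[27.5,-2.2,8.1],"rotation":[1.7,1.8,-4.2]},{"slide":[27.3,0.0,9.0],"rotation":[1.8,1.7,-4.2]},{"slide":[26.9,2.3,9.7],"rotation":[1.7,1.8,-4.2]},{"slide":[26.3,4.5,10.5],"rotation":[1.8,1.8,-4.3]},{"slide":[25.6,6.9,11.1],"rotation":[1.7,1.7,-4.2]},{"slide":[24.7,9.0,11.6],"rotation":[1.8,1.8,-4.2]},{"slide":[23.5,11.2,12.1],"rotation":[1.7,1.8,-4.2]},{"slide":[22.3,13.2,12.4],"rotation":[1.8,1.7,-4.2]},{"slide":[20.8,15.2,12.6],"rotation":[1.7,1.8,-4.2]},{"slide":[19.3,17.0,12.8],"rotation":[1.7,1.8,-4.3]},{"slide":[17.5,18.8,12.8],"rotation":[1.8,1.7,-4.2]},{"slide":[15.7,20.4,12.7],"rotation":[1.7,1.8,-4.2]},{"slide":[13.8,21.9,12.5],"rotation":[1.8,1.8,-4.2]},{"slide":[11.7,23.2,12.2],"rotation":[1.7,1.7,-4.2]}]
```

Call:
jog_arm(increments=[{"slide":[24.5,-15,1.5],"rotation":[1.7,1.8,-4.2]},{"slide":[25.5,-13,2.5],"rotation":[1.8,1.7,-4.2]},{"slide":[26,-11,4],"rotation":[1.7,1.8,-4.2]},{"slide":[27,-9,5],"rotation":[1.8,1.8,-4.3]},{"slide":[27.5,-6.5,6],"rotation":[1.7,1.7,-4.2]},{"slide":[27.5,-4.5,7],"rotation":[1.8,1.8,-4.2]},{"slide":[27.5,-2,8],"rotation":[1.7,1.8,-4.2]},{"slide":[27.5,0,9],"rotation":[1.8,1.7,-4.2]},{"slide":[27,2.5,9.5],"rotation":[1.7,1.8,-4.2]},{"slide":[26.5,4.5,10.5],"rotation":[1.8,1.8,-4.3]}], fingers=0.2)

```text
time: 2.13
tool_pos: [0.408, -0.3473, 0.2168]
tool_rot: [-0.175, 0.823, 0.527, 0.119]
contact_force: [0.2, 0.4, -0.4]
gripper_width: 0.199
```

Run:
```python
from mv import *
s,p,R=show()
rows(p,R,[.5775,-.1184,.2],tool(111.5,45),12)
```

```text
t 2.1333 p [ 0.408  -0.3473  0.2168] F [ 0.228   0.3698 -0.4422] j [-0.9732  0.0553  1.6768  0.249   1.7557 -0.5378] w 0.19893428433689017 heading 63.23058042293558 tilt 22.323762027478207 ytilt -0.1620697039492894
[{"slide":[21.1,5.7,9.3],"rotation":[1.4,1.5,-3.5]},{"slide":[20.5,7.3,9.7],"rotation":[1.5,1.4,-3.5]},{"slide":[19.7,8.7,10.0],"rotation":[1.4,1.5,-3.5]},{"slide":[18.9,10.2,10.3],"rotation":[1.5,1.5,-3.5]},{"slide":[18.0,11.5,10.4],"rotation":[1.4,1.4,-3.5]},{"slide":[16.9,12.9,10.6],"rotation":[1.5,1.5,-3.4]},{"slide":[15.9,14.1,10.7],"rotation":[1.4,1.5,-3.5]},{"slide":[14.7,15.3,10.7],"rotation":[1.5,1.4,-3.5]},{"slide":[13.4,16.5,10.6],"rotation":[1.4,1.5,-3.5]},{"slide":[12.2,17.5,10.5],"rotation":[1.5,1.5,-3.5]},{"slide":[10.8,18.5,10.4],"rotation":[1.4,1.4,-3.5]},{"slide":[9.3,19.3,10.2],"rotation":[1.5,1.5,-3.5]}]
```

Call:
jog_arm(increments=[{"slide":[21,5.7,9.3],"rotation":[1.4,1.5,-3.5]},{"slide":[20.5,7.3,9.7],"rotation":[1.5,1.4,-3.5]},{"slide":[19.7,8.7,10],"rotation":[1.4,1.5,-3.5]},{"slide":[19,10.2,10.3],"rotation":[1.5,1.5,-3.5]},{"slide":[18,11.5,10.4],"rotation":[1.4,1.4,-3.5]},{"slide":[17,13,10.6],"rotation":[1.5,1.5,-3.4]},{"slide":[16,14,10.7],"rotation":[1.4,1.5,-3.5]},{"slide":[14.7,15.3,10.7],"rotation":[1.5,1.4,-3.5]},{"slide":[13.4,16.5,10.6],"rotation":[1.4,1.5,-3.5]},{"slide":[12.2,17.5,10.5],"rotation":[1.5,1.5,-3.5]},{"slide":[10.8,18.5,10.4],"rotation":[1.4,1.4,-3.5]},{"slide":[9.3,19.3,10.2],"rotation":[1.5,1.5,-3.5]},{"slide":[0,0,0],"rotation":[0,0,0]},{"slide":[0,0,0],"rotation":[0,0,0]}])

```text
time: 3.3
tool_pos: [0.5778, -0.119, 0.1987]
tool_rot: [-0.317, 0.521, 0.763, 0.214]
contact_force: [0.2, -1.4, -0.2]
gripper_width: 0.201
```

Run:
```python
from mv import *
s,p,R=show()
for n in('top','side'):
    d=grab(n,n+'1.png'); print(n,proj(d,[p,p+[0,0,-.2],p-R.apply([0,0,.1])]))
rows(p,R,[.5775,-.1184,.08],tool(111.5,45),8)
a=cv2.imread('pics/top1.png');b=cv2.imread('pics/side1.png')
cv2.imwrite('pics/c1.png',np.vstack([cv2.resize(a[140:280,140:400],None,fx=2.1,fy=2.1,interpolation=2),cv2.resize(b[80:220,120:380],None,fx=2.1,fy=2.1,interpolation=2)]))
```

```text
t 3.3 p [ 0.5778 -0.119   0.1987] F [ 0.1763 -1.4025 -0.1805] j [-0.5391  0.3491  1.4695  0.4819  1.95   -0.8778] w 0.20080245502853306 heading 111.24936011575 tilt 44.99290051896502 ytilt -0.0030224431731394885
top [[267.1799 188.7694]
 [266.3866 196.7674]
 [301.9684 170.9934]]
side [[258.8071 159.3009]
 [259.0928 209.121 ]
 [272.3119 157.7539]]
[{"slide":[-10.4,0.0,10.5],"rotation":[0.0,0.0,0.0]},{"slide":[-10.5,0.1,10.6],"rotation":[0.0,0.0,0.0]},{"slide":[-10.4,0.0,10.5],"rotation":[0.0,0.0,-0.1]},{"slide":[-10.4,0.0,10.6],"rotation":[0.0,0.0,0.0]},{"slide":[-10.5,0.0,10.5],"rotation":[0.0,0.0,0.0]},{"slide":[-10.4,0.1,10.6],"rotation":[-0.1,0.0,0.0]},{"slide":[-10.4,0.0,10.5],"rotation":[0.0,0.0,-0.1]},{"slide":[-10.4,-0.1,10.6],"rotation":[0.0,0.0,0.0]}]
```

View pics/c1.png

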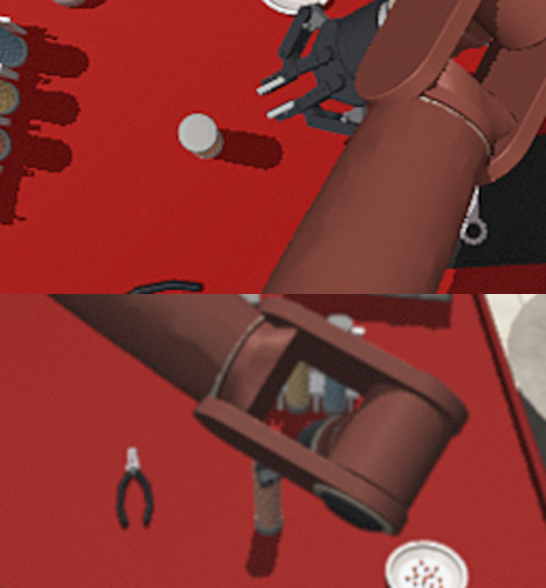

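The top-view fingertip midpoint at about (266.7,188.3) matches the projected TCP at (267.2,188.8). So I'll trust the top camera: tube at (0.552,-0.049), slot at (0.4955,0.213). Next I descend behind the tube.

Run:
```python
from mv import *
s,p,R=show()
n=np.array([.154,.988]);n/=np.linalg.norm(n)
slot=np.array([.4955,.213]);tube=np.array([.552,-.049])
P1=slot-.085*n; d=P1-tube; L=np.linalg.norm(d);d/=L
h=np.degrees(np.arctan2(d[1],d[0]));print(h,L); t=tube-d*.065
p,R=rows(p,R,[*t,.03],tool(h,45),10)
p,R=rows(p,R,[*t,.014],R,4)
```

```text
t 3.4 p [ 0.5773 -0.1202  0.1994] F [ 0.0973 -0.018  -0.0778] j [-0.5415  0.3474  1.47    0.4819  1.9502 -0.8779] w 0.2002310237534944 heading 111.15693367879905 tilt 44.94455454508414 ytilt -0.0023632222871967645
111.35197928304848 0.19113325938437525
[{"slide":[-11.2,0.3,12.7],"rotation":[0.0,0.0,0.0]},{"slide":[-11.2,0.2,12.8],"rotation":[0.0,0.0,0.0]},{"slide":[-11.3,0.3,12.7],"rotation":[0.0,0.0,0.0]},{"slide":[-11.2,0.3,12.7],"rotation":[0.0,0.0,-0.1]},{"slide":[-11.2,0.2,12.8],"rotation":[0.0,0.0,0.0]},{"slide":[-11.2,0.3,12.7],"rotation":[0.0,0.0,0.0]},{"slide":[-11.2,0.2,12.8],"rotation":[0.0,0.0,0.0]},{"slide":[-11.2,0.3,12.7],"rotation":[0.0,0.0,0.0]},{"slide":[-11.3,0.3,12.7],"rotation":[0.0,0.0,0.0]},{"slide":[-11.2,0.2,12.8],"rotation":[-0.1,0.1,0.0]}]
[{"slide":[-2.8,0.0,2.8],"rotation":[0.0,0.0,0.0]},{"slide":[-2.9,0.0,2.8],"rotation":[0.0,0.0,0.0]},{"slide":[-2.8,0.0,2.8],"rotation":[0.0,0.0,0.0]},{"slide":[-2.8,0.0,2.9],"rotation":[0.0,0.0,0.0]}]
```

Call:
jog_arm(increments=[{"slide":[-11.2,0.3,12.7]},{"slide":[-11.2,0.3,12.7]},{"slide":[-11.2,0.3,12.7]},{"slide":[-11.2,0.3,12.7]},{"slide":[-11.2,0.3,12.7]},{"slide":[-11.2,0.3,12.7]},{"slide":[-11.2,0.3,12.7]},{"slide":[-11.2,0.3,12.7]},{"slide":[-11.2,0.3,12.7]},{"slide":[-11.2,0.3,12.7]},{"slide":[-2.8,0,2.8]},{"slide":[-2.8,0,2.8]},{"slide":[-2.8,0,2.8]},{"slide":[-2.8,0,2.8]},{"slide":[0,0,0]}])

```text
invalid input
```

Run:
```python
from mv import *
s,p,R=show()
d=grab('top','top2.png'); print(proj(d,[p]))
a=cv2.imread('pics/top2.png')
cv2.imwrite('pics/c2.png',cv2.resize(a[150:250,180:330],None,fx=5,fy=5,interpolation=2))
```

```text
t 3.4 p [ 0.5773 -0.1202  0.1994] F [ 0.0973 -0.018  -0.0778] j [-0.5415  0.3474  1.47    0.4819  1.9502 -0.8779] w 0.2002310237534944 heading 111.15693367879905 tilt 44.94455454508414 ytilt -0.0023632222871967645
[[267.8043 188.9483]]
```

View pics/c2.png

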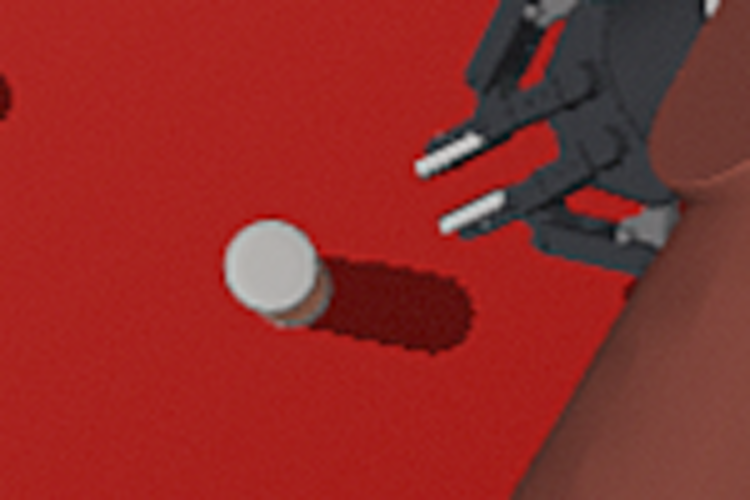

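Each row needs its rotation field too, so I'll resend with it.

Call:
jog_arm(increments=[{"slide":[-11.2,0.3,12.7],"rotation":[0,0,0]},{"slide":[-11.2,0.3,12.7],"rotation":[0,0,0]},{"slide":[-11.2,0.3,12.7],"rotation":[0,0,0]},{"slide":[-11.2,0.3,12.7],"rotation":[0,0,0]},{"slide":[-11.2,0.3,12.7],"rotation":[0,0,0]},{"slide":[-11.2,0.3,12.7],"rotation":[0,0,0]},{"slide":[-11.2,0.3,12.7],"rotation":[0,0,0]},{"slide":[-11.2,0.3,12.7],"rotation":[0,0,0]},{"slide":[-11.2,0.3,12.7],"rotation":[0,0,0]},{"slide":[-11.2,0.3,12.7],"rotation":[0,0,0]},{"slide":[-2.8,0,2.8],"rotation":[0,0,0]},{"slide":[-2.8,0,2.8],"rotation":[0,0,0]},{"slide":[-2.8,0,2.8],"rotation":[0,0,0]},{"slide":[-2.8,0,2.8],"rotation":[0,0,0]},{"slide":[0,0,0],"rotation":[0,0,0]}])

```text
time: 4.7
tool_pos: [0.5764, -0.1092, 0.0145]
tool_rot: [-0.316, 0.521, 0.763, 0.215]
contact_force: [-0.3, -0.0, 0.1]
gripper_width: 0.202
```

Run:
```python
from mv import *
s,p,R=show()
d=grab('top','top3.png'); print(proj(d,[p]))
a=cv2.imread('pics/top3.png')
cv2.imwrite('pics/c3.png',cv2.resize(a[150:250,180:330],None,fx=5,fy=5,interpolation=2))
```

```text
t 4.7 p [ 0.5764 -0.1092  0.0145] F [-0.2739 -0.0186  0.1323] j [-0.5289  0.5603  1.5321  0.4571  1.6993 -0.9963] w 0.2022400391330962 heading 111.23789606057694 tilt 44.9505837617621 ytilt -0.0015708218821118836
[[262.5    196.8654]]
```

View pics/c3.png

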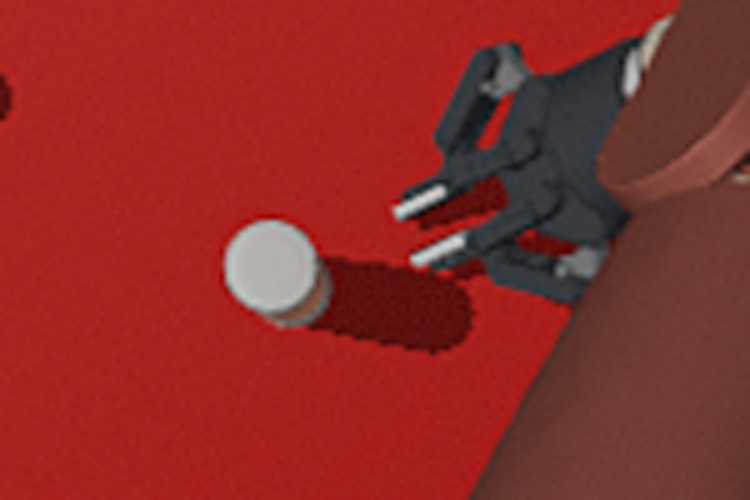

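Call:
jog_arm(increments=[{"slide":[4,0,4],"rotation":[0,0,0]},{"slide":[4,0,4],"rotation":[0,0,0]},{"slide":[4,0,4],"rotation":[0,0,0]},{"slide":[4,0,4],"rotation":[0,0,0]},{"slide":[4,0,4],"rotation":[0,0,0]},{"slide":[2,0,2],"rotation":[0,0,0]},{"slide":[1.5,0,1.5],"rotation":[0,0,0]},{"slide":[1.5,0,1.5],"rotation":[0,0,0]},{"slide":[1.5,0,1.5],"rotation":[0,0,0]},{"slide":[1.5,0,1.5],"rotation":[0,0,0]},{"slide":[1.5,0,1.5],"rotation":[0,0,0]},{"slide":[1.5,0,1.5],"rotation":[0,0,0]},{"slide":[1.5,0,1.5],"rotation":[0,0,0]},{"slide":[1.5,0,1.5],"rotation":[0,0,0]},{"slide":[1.5,0,1.5],"rotation":[0,0,0]},{"slide":[1.5,0,1.5],"rotation":[0,0,0]},{"slide":[1.5,0,1.5],"rotation":[0,0,0]},{"slide":[1.5,0,1.5],"rotation":[0,0,0]},{"slide":[1.5,0,1.5],"rotation":[0,0,0]},{"slide":[1.5,0,1.5],"rotation":[0,0,0]}])

```text
time: 6.42
tool_pos: [0.554, -0.0522, 0.0145]
tool_rot: [-0.316, 0.521, 0.763, 0.215]
contact_force: [0.4, -1.6, -0.2]
gripper_width: 0.202
```

Run:
```python
from mv import *
s,p,R=show()
d=grab('top','top4.png'); print(proj(d,[p]))
e=grab('side','side4.png')
a=d['frame'];b=e['frame']
cv2.imwrite('pics/c4.png',np.hstack([cv2.resize(a[150:250,180:280],None,fx=4,fy=4,interpolation=2),cv2.resize(b[110:210,200:300],None,fx=4,fy=4,interpolation=2)]))
```

```text
t 6.4167 p [ 0.554  -0.0522  0.0145] F [ 0.3982 -1.5505 -0.1949] j [-0.4716  0.4824  1.645   0.4894  1.6462 -0.9682] w 0.20189942235050906 heading 111.22611665192012 tilt 44.97336311821173 ytilt -0.001823130142064977
[[239.5374 206.1617]]
```

View pics/c4.png

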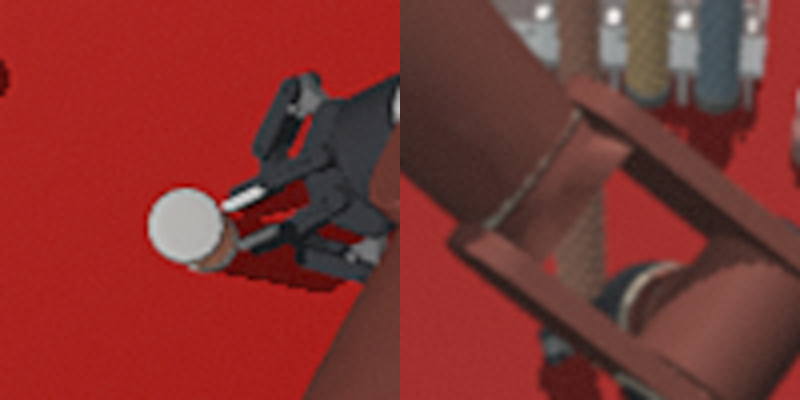

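```bash
cat > q.py <<'E'
from fit import *
from mv import *
n=np.array([.154,.988]);n/=np.linalg.norm(n);ry=np.array([-n[1],n[0]])
slot=np.array([.4963,.2130])
def tubepos(name='top',near=None):
    out=[]
    d=grab(name)
    for r in silhouettes('tube',name):
        if r['score']<.3: continue
        b=r['bbox'];c=onz(d,[(b[0]+b[2])/2,(b[1]+b[3])/2],.08)
        x,f=fit([(d,np.array(r['mask']).astype(float))],c[:2])
        out.append(x);print(name,round(r['score'],2),'pos',x,'err',f,'slotframe mm',1e3*np.array([(x-slot)@n,(x-slot)@ry]))
    return d,out
E
python3 - <<'E'
from q import *
s,p,R=show()
d,o=tubepos()
print('cap',onz(d,[226.8,206.3],.16), 'tcp slotframe',(p[:2]-slot)@n,(p[:2]-slot)@ry)
E
```

```text
t 6.5167 p [ 0.5539 -0.052   0.0145] F [ 0.237  -0.8666  0.6588] j [-0.4715  0.4824  1.6452  0.4896  1.6466 -0.9683] w 0.19839516130858562 heading 111.2358731071994 tilt 45.00263725616393 ytilt -0.0018968131606867389
top 0.83 pos [0.5525 0.205 ] err 42.3125 slotframe mm [  0.7623 -56.752 ]
top 0.76 pos [ 0.5463 -0.0321] err 19.375 slotframe mm [-234.4255  -87.163 ]
top 0.67 pos [0.6627 0.1852] err 62.0 slotframe mm [  -1.8366 -168.7262]
top 0.6 pos [0.609 0.197] err 45.4375 slotframe mm [   1.5922 -113.8273]
cap [ 0.545  -0.0325  0.16  ] tcp slotframe -0.25294825329369935 -0.09768996680015664
```

The tube is upright and centred in the cradle, with its axis 21 mm ahead of the TCP. I'll continue leg 1.

Call:
jog_arm(increments=[{"slide":[1.5,0,1.5],"rotation":[0,0,0]},{"slide":[2.5,0,2.5],"rotation":[0,0,0]},{"slide":[3.5,0,3.5],"rotation":[0,0,0]},{"slide":[3.5,0,3.5],"rotation":[0,0,0]},{"slide":[3.5,0,3.5],"rotation":[0,0,0]},{"slide":[3.5,0,3.5],"rotation":[0,0,0]},{"slide":[3.5,0,3.5],"rotation":[0,0,0]},{"slide":[3.5,0,3.5],"rotation":[0,0,0]},{"slide":[3.5,0,3.5],"rotation":[0,0,0]},{"slide":[3.5,0,3.5],"rotation":[0,0,0]},{"slide":[3.5,0,3.5],"rotation":[0,0,0]},{"slide":[3.5,0,3.5],"rotation":[0,0,0]},{"slide":[3.5,0,3.5],"rotation":[0,0,0]},{"slide":[3.5,0,3.5],"rotation":[0,0,0]},{"slide":[3.5,0,3.5],"rotation":[0,0,0]},{"slide":[3.5,0,3.5],"rotation":[0,0,0]},{"slide":[3.5,0,3.5],"rotation":[0,0,0]},{"slide":[3.5,0,3.5],"rotation":[0,0,0]},{"slide":[3,0,3],"rotation":[0,0,0]},{"slide":[1.5,0,1.5],"rotation":[0,0,0]}])

```text
time: 8.28
tool_pos: [0.5205, 0.0332, 0.0145]
tool_rot: [-0.316, 0.521, 0.763, 0.215]
contact_force: [0.4, -1.1, 0.4]
gripper_width: 0.2
```

Run:
```python
from q import *
s,p,R=show()
d,o=tubepos()
cv2.imwrite('pics/c5.png',cv2.resize(d['frame'][130:260,90:290],None,fx=4,fy=4,interpolation=2))
```

```text
t 8.2833 p [0.5205 0.0332 0.0145] F [ 0.4074 -1.0862  0.3858] j [-0.3705  0.3768  1.7917  0.5464  1.5691 -0.915 ] w 0.20014578777936712 heading 111.23571597549355 tilt 44.991593028814435 ytilt -0.001980491061012779
top 0.85 pos [0.5129 0.0528] err 60.875 slotframe mm [-155.7818  -41.0733]
top 0.82 pos [0.553  0.2056] err 30.8125 slotframe mm [  1.3826 -57.2027]
top 0.77 pos [0.6082 0.1958] err 31.0 slotframe mm [   0.2262 -113.252 ]
top 0.69 pos [0.6645 0.1861] err 29.3125 slotframe mm [  -0.7052 -170.3217]
```

View pics/c5.png

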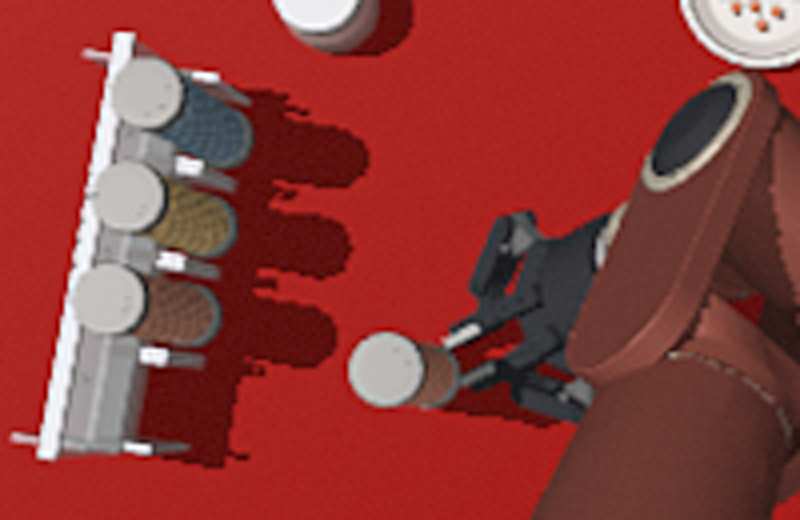

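Run:
```python
from q import *
d=grab('top')
f=d['frame']
cv2.imwrite('pics/c6.png',cv2.resize(f[195:255,88:158],None,fx=10,fy=10,interpolation=2))
for uv in [(190,165),(175,260),(155,355),(138,448)]:
    w=onz(d,[uv[0]/4+90-.4,uv[1]/4+130-.4],.08)[:2];print(1e3*(w-slot)@n,1e3*(w-slot)@ry)
```

```text
-7.35519541473932 -142.1474090626471
-7.952543364337265 -85.80882887969949
-5.674285170743214 -29.56319999784265
-4.951010729543829 24.793212528292344
```

View pics/c6.png

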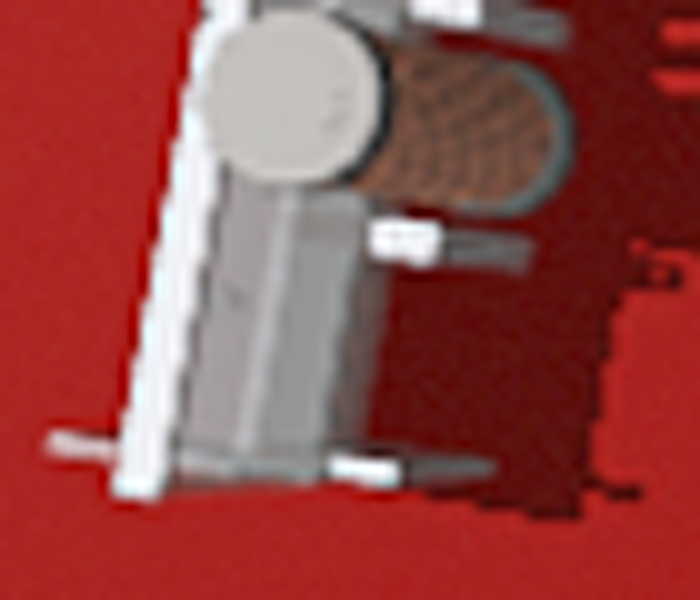

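Call:
jog_arm(increments=[{"slide":[1.5,0,1.5],"rotation":[0,0,0]},{"slide":[2.5,0,2.5],"rotation":[0,0,0]},{"slide":[3.5,0,3.5],"rotation":[0,0,0]},{"slide":[3.5,0,3.5],"rotation":[0,0,0]},{"slide":[3.5,0,3.5],"rotation":[0,0,0]},{"slide":[3.5,0,3.5],"rotation":[0,0,0]},{"slide":[3.5,0,3.5],"rotation":[0,0,0]},{"slide":[3.5,0,3.5],"rotation":[0,0,0]},{"slide":[3.5,0,3.5],"rotation":[0,0,0]},{"slide":[3.5,0,3.5],"rotation":[0,0,0]},{"slide":[3.5,0,3.5],"rotation":[0,0,0]},{"slide":[3.5,0,3.5],"rotation":[0,0,0]},{"slide":[3.5,0,3.5],"rotation":[0,0,0]},{"slide":[3.5,0,3.5],"rotation":[0,0,0]},{"slide":[3.5,0,3.5],"rotation":[0,0,0]},{"slide":[3.5,0,3.5],"rotation":[0,0,0]},{"slide":[3,0,3],"rotation":[0,0,0]},{"slide":[1.5,0,1.5],"rotation":[0,0,0]}])

```text
time: 9.93
tool_pos: [0.4909, 0.1089, 0.0144]
tool_rot: [-0.316, 0.521, 0.763, 0.215]
contact_force: [0.6, -2.2, -0.3]
gripper_width: 0.199
```

```bash
sed -i 's/^n=.*/n=np.array([np.cos(np.radians(80.7)),np.sin(np.radians(80.7))]);ry=np.array([-n[1],n[0]])/; s/^slot=.*/slot=np.array([.4976,.2135])/' q.py
python3 - <<'E'
from q import *
s,p,R=show()
d,o=tubepos()
print('cradle', [p[:2]+.0213*np.array([np.cos(np.radians(111.24)),np.sin(np.radians(111.24))])])
cv2.imwrite('pics/c7.png',cv2.resize(d['frame'][130:260,90:290],None,fx=4,fy=4,interpolation=2))
E
```

```text
t 9.9333 p [0.4909 0.1089 0.0144] F [ 0.6348 -2.202  -0.3352] j [-0.2633  0.2954  1.899   0.6057  1.4996 -0.8554] w 0.19888283594354694 heading 111.242040760681 tilt 44.99034345617421 ytilt -0.0019635961596140006
top 0.92 pos [0.664  0.1852] err 53.8125 slotframe mm [  -1.0234 -168.7484]
top 0.77 pos [0.609  0.1944] err 72.0 slotframe mm [  -0.816  -112.9876]
top 0.61 pos [0.4842 0.1296] err 47.5625 slotframe mm [-84.9635  -0.3827]
top 0.56 pos [0.5531 0.2044] err 34.875 slotframe mm [ -0.0322 -56.2072]
cradle [array([0.4832, 0.1288])]
```

View pics/c7.png

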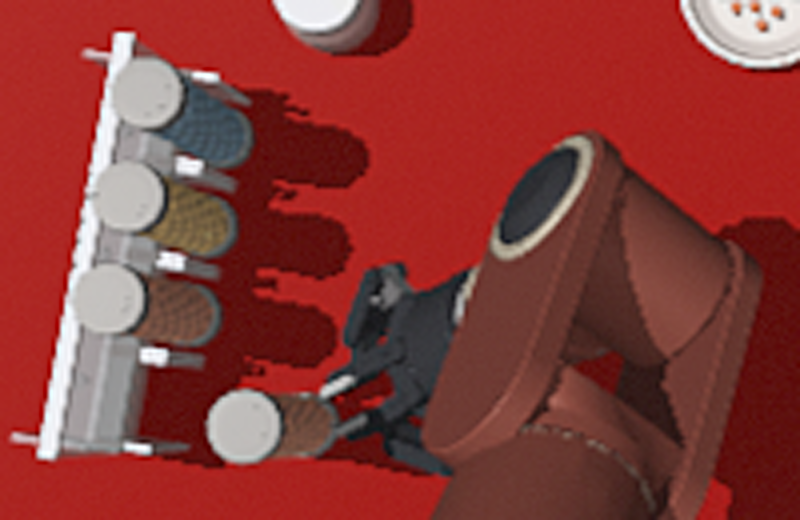

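Run:
```python
from q import *
s,p,R=show()
h=np.radians(111.24);dd=np.array([np.cos(h),np.sin(h)])
p,R=rows(p,R,[*(p[:2]-.04*dd),.0145],R,5)
t=np.array([.4838,.1293])-.052*n
p,R=rows(p,R,[*t,.0145],tool(80.7,45),10)
print(p,t)
```

```text
t 10.0333 p [0.4909 0.1088 0.0144] F [ 0.8801 -0.4637  0.4187] j [-0.2635  0.2956  1.8988  0.6058  1.4999 -0.8556] w 0.1956461393751344 heading 111.24085370828203 tilt 45.00890944859587 ytilt -0.0020343362076765126
[{"slide":[-5.6,0.0,-5.7],"rotation":[0.0,0.0,0.0]},{"slide":[-5.7,0.0,-5.6],"rotation":[0.0,0.0,0.0]},{"slide":[-5.6,0.0,-5.7],"rotation":[0.0,0.0,0.0]},{"slide":[-5.7,-0.1,-5.7],"rotation":[0.0,0.0,0.0]},{"slide":[-5.6,0.0,-5.6],"rotation":[0.0,0.0,0.0]}]
[{"slide":[1.2,-2.6,1.2],"rotation":[-2.2,0.0,2.2]},{"slide":[1.1,-2.6,1.1],"rotation":[-2.2,0.0,2.1]},{"slide":[1.0,-2.7,1.0],"rotation":[-2.1,0.0,2.2]},{"slide":[0.9,-2.8,0.9],"rotation":[-2.2,0.0,2.1]},{"slide":[0.7,-2.9,0.8],"rotation":[-2.2,0.0,2.2]},{"slide":[0.7,-2.9,0.7],"rotation":[-2.2,0.0,2.2]},{"slide":[0.6,-3.0,0.5],"rotation":[-2.1,0.0,2.1]},{"slide":[0.4,-3.0,0.5],"rotation":[-2.2,0.0,2.2]},{"slide":[0.4,-3.0,0.3],"rotation":[-2.2,0.0,2.1]},{"slide":[0.2,-3.1,0.2],"rotation":[-2.2,0.0,2.2]}]
[0.4754 0.078  0.0145] [0.4754 0.078 ]
```

Call:
jog_arm(increments=[{"slide":[-2,0,-2],"rotation":[0,0,0]},{"slide":[-5,0,-5],"rotation":[0,0,0]},{"slide":[-7,0,-7],"rotation":[0,0,0]},{"slide":[-7,0,-7],"rotation":[0,0,0]},{"slide":[-7,0,-7],"rotation":[0,0,0]},{"slide":[1.2,-2.6,1.2],"rotation":[-2.2,0,2.2]},{"slide":[1.1,-2.6,1.1],"rotation":[-2.2,0,2.1]},{"slide":[1,-2.7,1],"rotation":[-2.1,0,2.2]},{"slide":[0.9,-2.8,0.9],"rotation":[-2.2,0,2.1]},{"slide":[0.7,-2.9,0.8],"rotation":[-2.2,0,2.2]},{"slide":[0.7,-2.9,0.7],"rotation":[-2.2,0,2.2]},{"slide":[0.6,-3,0.5],"rotation":[-2.1,0,2.1]},{"slide":[0.4,-3,0.5],"rotation":[-2.2,0,2.2]},{"slide":[0.4,-3,0.3],"rotation":[-2.2,0,2.1]},{"slide":[0.2,-3.1,0.2],"rotation":[-2.2,0,2.2]},{"slide":[0,0,0],"rotation":[0,0,0]},{"slide":[0,0,0],"rotation":[0,0,0]}])

```text
time: 11.45
tool_pos: [0.4758, 0.0772, 0.0146]
tool_rot: [-0.247, 0.704, 0.598, 0.292]
contact_force: [0.3, 0.1, 0.3]
gripper_width: 0.199
```

Run:
```python
from q import *
s,p,R=show()
d,o=tubepos()
print('tcp slot',1e3*(p[:2]-slot)@n,1e3*(p[:2]-slot)@ry)
e=grab('side')
cv2.imwrite('pics/c8.png',np.vstack([cv2.resize(d['frame'][140:260,90:290],None,fx=3,fy=3,interpolation=2)[:300],cv2.resize(e['frame'][80:180,150:350],None,fx=3,fy=3,interpolation=2)]))
```

```text
t 11.45 p [0.4758 0.0772 0.0146] F [0.3217 0.0839 0.3148] j [-0.4218  0.0727  2.1613  0.7965  1.2723 -0.6498] w 0.19865947006498338 heading 80.72326964410398 tilt 44.95204344446845 ytilt 0.0013612745790364533
top 0.85 pos [0.5524 0.2035] err 62.4375 slotframe mm [ -0.965  -55.7379]
top 0.8 pos [0.484  0.1316] err 39.9375 slotframe mm [-83.0694   0.224 ]
top 0.64 pos [0.6081 0.1962] err 34.75 slotframe mm [   0.7778 -111.8536]
tcp slot -138.04924679425125 -0.4690880920787671
```

View pics/c8.png

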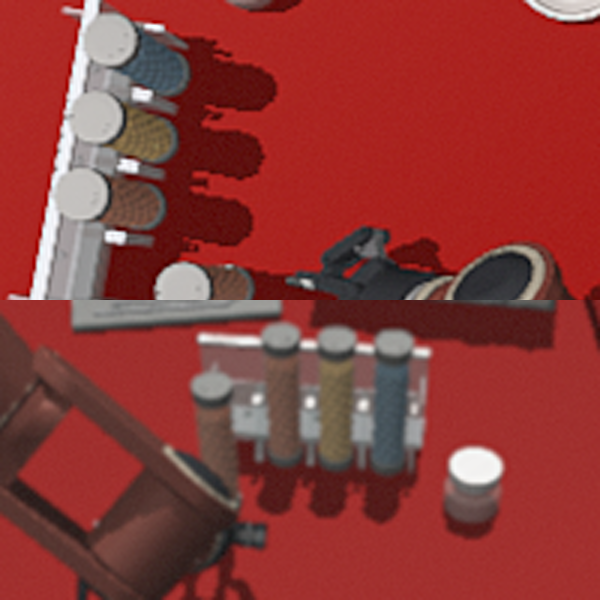

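Call:
jog_arm(increments=[{"slide":[3,0,3],"rotation":[0,0,0]},{"slide":[4,0,4],"rotation":[0,0,0]},{"slide":[4,0,4],"rotation":[0,0,0]},{"slide":[4,0,4],"rotation":[0,0,0]},{"slide":[3,0,3],"rotation":[0,0,0]},{"slide":[1.5,0,1.5],"rotation":[0,0,0]},{"slide":[1.5,0,1.5],"rotation":[0,0,0]},{"slide":[1.5,0,1.5],"rotation":[0,0,0]},{"slide":[1.5,0,1.5],"rotation":[0,0,0]},{"slide":[1.5,0,1.5],"rotation":[0,0,0]},{"slide":[1.5,0,1.5],"rotation":[0,0,0]},{"slide":[2.5,0,2.5],"rotation":[0,0,0]},{"slide":[2.5,0,2.5],"rotation":[0,0,0]},{"slide":[2.5,0,2.5],"rotation":[0,0,0]},{"slide":[2.5,0,2.5],"rotation":[0,0,0]},{"slide":[2.5,0,2.5],"rotation":[0,0,0]},{"slide":[2.5,0,2.5],"rotation":[0,0,0]},{"slide":[2.5,0,2.5],"rotation":[0,0,0]},{"slide":[2.5,0,2.5],"rotation":[0,0,0]},{"slide":[1.5,0,1.5],"rotation":[0,0,0]}])

```text
time: 13.27
tool_pos: [0.4868, 0.146, 0.0144]
tool_rot: [-0.247, 0.704, 0.598, 0.292]
contact_force: [-0.3, -0.7, -0.4]
gripper_width: 0.207
```

Run:
```python
from q import *
s,p,R=show()
d,o=tubepos()
print('tcp slot',1e3*(p[:2]-slot)@n,1e3*(p[:2]-slot)@ry)
e=grab('side')
cv2.imwrite('pics/c9.png',np.hstack([cv2.resize(d['frame'][190:260,90:190],None,fx=4,fy=4,interpolation=2)[:300],cv2.resize(e['frame'][80:150,200:300],None,fx=4,fy=4,interpolation=2)]))
```

```text
t 13.2667 p [0.4868 0.146  0.0144] F [-0.2737 -0.6966 -0.3667] j [-0.2701  0.0697  2.1649  0.8613  1.1841 -0.5645] w 0.20732633675897366 heading 80.7118635105916 tilt 44.9640112390284 ytilt 0.000977159988349574
top 0.91 pos [0.5525 0.2064] err 46.875 slotframe mm [  1.8149 -55.2834]
top 0.67 pos [0.4918 0.1675] err 51.4375 slotframe mm [-46.3677  -1.7388]
top 0.64 pos [0.6645 0.1861] err 28.3125 slotframe mm [  -0.0912 -169.1111]
top 0.61 pos [0.6076 0.1946] err 58.125 slotframe mm [  -0.9121 -111.6272]
tcp slot -68.3409179276618 -0.2542722265853757
```

View pics/c9.png

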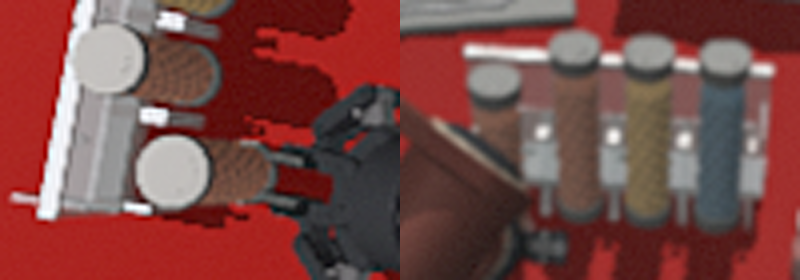

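Call:
jog_arm(increments=[{"slide":[1.5,0,1.5],"rotation":[0,0,0]},{"slide":[2,0,2],"rotation":[0,0,0]},{"slide":[2,0,2],"rotation":[0,0,0]},{"slide":[2,0,2],"rotation":[0,0,0]},{"slide":[2,0,2],"rotation":[0,0,0]},{"slide":[2,0,2],"rotation":[0,0,0]},{"slide":[2,0,2],"rotation":[0,0,0]},{"slide":[2,0,2],"rotation":[0,0,0]},{"slide":[2,0,2],"rotation":[0,0,0]},{"slide":[2,0,2],"rotation":[0,0,0]},{"slide":[2,0,2],"rotation":[0,0,0]},{"slide":[2,0,2],"rotation":[0,0,0]},{"slide":[2,0,2],"rotation":[0,0,0]},{"slide":[1.5,0,1.5],"rotation":[0,0,0]},{"slide":[1,0,1],"rotation":[0,0,0]}])

```text
time: 14.67
tool_pos: [0.4932, 0.1849, 0.0144]
tool_rot: [-0.247, 0.704, 0.598, 0.292]
contact_force: [-0.4, -1.0, -0.3]
gripper_width: 0.197
```

Run:
```python
from q import *
s,p,R=show()
d,o=tubepos()
print('tcp slot',1e3*(p[:2]-slot)@n,1e3*(p[:2]-slot)@ry)
e=grab('side')
cv2.imwrite('pics/c10.png',np.hstack([cv2.resize(d['frame'][190:260,90:190],None,fx=4,fy=4,interpolation=2)[:300],cv2.resize(e['frame'][80:150,200:300],None,fx=4,fy=4,interpolation=2)]))
```

```text
t 14.6667 p [0.4932 0.1849 0.0144] F [-0.3547 -1.0055 -0.2609] j [-0.1832  0.0784  2.1557  0.8955  1.1318 -0.5162] w 0.19667416152675854 heading 80.71077665033884 tilt 44.959653636786655 ytilt 0.0009660785719148302
top 0.88 pos [0.4987 0.2082] err 45.8125 slotframe mm [-5.096  -1.9059]
top 0.85 pos [0.5524 0.2038] err 50.0 slotframe mm [ -0.6932 -55.6482]
top 0.82 pos [0.6646 0.186 ] err 44.875 slotframe mm [  -0.1714 -169.272 ]
top 0.59 pos [0.6095 0.1964] err 56.3125 slotframe mm [   1.166  -113.2353]
tcp slot -28.90777715590458 -0.29809291593864373
```

View pics/c10.png

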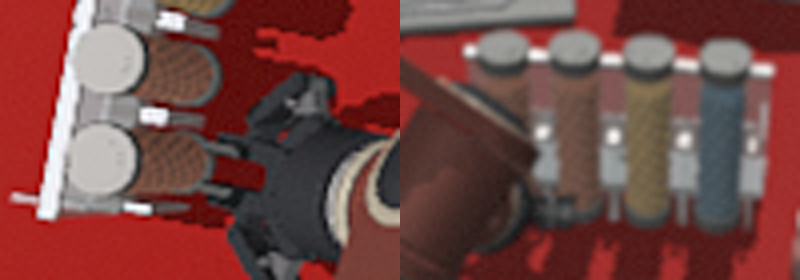

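Call:
jog_arm(increments=[{"slide":[0.7,0,0.7],"rotation":[0,0,0]},{"slide":[0.7,0,0.7],"rotation":[0,0,0]},{"slide":[0.7,0,0.7],"rotation":[0,0,0]},{"slide":[0.7,0,0.7],"rotation":[0,0,0]},{"slide":[0.7,0,0.7],"rotation":[0,0,0]},{"slide":[0.7,0,0.7],"rotation":[0,0,0]}])

```text
time: 15.32
tool_pos: [0.4943, 0.1905, 0.0144]
tool_rot: [-0.247, 0.704, 0.598, 0.292]
contact_force: [-1.7, -1.4, -0.1]
gripper_width: 0.199
```

Call:
jog_arm(increments=[{"slide":[0.5,0,0.5],"rotation":[0,0,0]},{"slide":[0,0,0],"rotation":[0,0,0]}])

```text
time: 15.48
tool_pos: [0.4944, 0.1912, 0.0143]
tool_rot: [-0.247, 0.704, 0.598, 0.292]
contact_force: [-0.6, -1.1, 0.9]
gripper_width: 0.201
```

Call:
jog_arm(increments=[{"slide":[0.5,0,0.5],"rotation":[0,0,0]},{"slide":[0.5,0,0.5],"rotation":[0,0,0]}])

```text
time: 15.65
tool_pos: [0.4947, 0.1919, 0.0142]
tool_rot: [-0.246, 0.705, 0.598, 0.291]
contact_force: [-3.1, -10.2, 4.0]
gripper_width: 0.195
```

Call:
jog_arm(increments=[{"slide":[0.5,0,0.5],"rotation":[0,0,0]},{"slide":[0.5,0,0.5],"rotation":[0,0,0]}])

```text
time: 15.82
tool_pos: [0.495, 0.1923, 0.014]
tool_rot: [-0.245, 0.705, 0.599, 0.291]
contact_force: [-4.6, -18.4, 5.7]
gripper_width: 0.197
```

Run:
```python
from q import *
s,p,R=show()
d,o=tubepos()
print('tcp slot',1e3*(p[:2]-slot)@n,1e3*(p[:2]-slot)@ry)
```

```text
t 15.8167 p [0.495  0.1923 0.014 ] F [ -4.5874 -18.4381   5.68  ] j [-0.1648  0.081   2.1519  0.8986  1.1186 -0.5049] w 0.19714199451886147 heading 80.80853056034215 tilt 44.7340389353386 ytilt 0.0023975145653392094
top 0.88 pos [0.5004 0.2141] err 51.0625 slotframe mm [ 1.0711 -2.6618]
top 0.64 pos [0.6087 0.1955] err 46.8125 slotframe mm [   0.1821 -112.5259]
top 0.58 pos [0.6645 0.1863] err 50.125 slotframe mm [   0.0945 -169.0998]
tcp slot -21.33145040724955 -0.8837659289973303
```

Firm contact with the back wall: 18 N along the slot axis, with the TCP 21.3 mm before the slot origin, as expected when home. I'll back off now.

Call:
jog_arm(increments=[{"slide":[-0.5,0,-0.5],"rotation":[0,0,0]},{"slide":[-0.5,0,-0.5],"rotation":[0,0,0]},{"slide":[-1,0,-1],"rotation":[0,0,0]},{"slide":[-1.5,0,-1.5],"rotation":[0,0,0]},{"slide":[-3,0,-3],"rotation":[0,0,0]},{"slide":[-5,0,-5],"rotation":[0,0,0]},{"slide":[-7,0,-7],"rotation":[0,0,0]},{"slide":[-7,0,-7],"rotation":[0,0,0]},{"slide":[-7,0,-7],"rotation":[0,0,0]},{"slide":[-7,0,-7],"rotation":[0,0,0]},{"slide":[-7,0,-7],"rotation":[0,0,0]},{"slide":[-7,0,-7],"rotation":[0,0,0]},{"slide":[0,0,-10],"rotation":[0,0,0]},{"slide":[0,0,-15],"rotation":[0,0,0]},{"slide":[0,0,-15],"rotation":[0,0,0]},{"slide":[0,0,-15],"rotation":[0,0,0]},{"slide":[0,0,-15],"rotation":[0,0,0]},{"slide":[5,0,-10],"rotation":[0,0,0]},{"slide":[5,0,-10],"rotation":[0,0,0]},{"slide":[0,0,0],"rotation":[0,0,0]}])

```text
time: 17.58
tool_pos: [0.4748, 0.0625, 0.0877]
tool_rot: [-0.245, 0.704, 0.598, 0.293]
contact_force: [0.3, -0.0, 0.4]
gripper_width: 0.203
```

Run:
```python
from q import *
s,p,R=show()
d,o=tubepos()
e,o=tubepos('side')
D=pickle.load(open('D0.pkl','rb'))
for nm,f in(('top',d),('side',e)):
    df=cv2.absdiff(f['frame'],D[nm]['frame']).max(2); cv2.imwrite(f'pics/diff_{nm}.png',df*3)
cv2.imwrite('pics/c11.png',np.vstack([cv2.resize(d['frame'][110:310,80:350],None,fx=2,fy=2,interpolation=2)[:300],cv2.resize(e['frame'][70:210,170:440],None,fx=2,fy=2,interpolation=2)]))
```

```text
t 17.5833 p [0.4748 0.0625 0.0877] F [ 0.258  -0.0499  0.415 ] j [-0.4523 -0.0794  2.1523  0.7586  1.4019 -0.5549] w 0.20320017502347162 heading 80.89736606602756 tilt 44.92152462960619 ytilt 0.005348593514985345
top 0.95 pos [0.6082 0.1951] err 71.9375 slotframe mm [  -0.2703 -112.1508]
top 0.84 pos [0.5531 0.2066] err 33.5625 slotframe mm [  2.1187 -55.8571]
top 0.76 pos [0.6656 0.1861] err 25.5 slotframe mm [   0.1203 -170.2657]
side 0.95 pos [0.4928 0.2142] err 66.875 slotframe mm [-0.0703  4.8413]
side 0.94 pos [0.6011 0.1957] err 55.75 slotframe mm [  -0.8035 -105.0137]
side 0.74 pos [0.5459 0.2027] err 35.6875 slotframe mm [ -2.8173 -49.3755]
side 0.57 pos [0.6586 0.1831] err 64.0625 slotframe mm [  -3.9994 -163.8404]
```

View pics/c11.png

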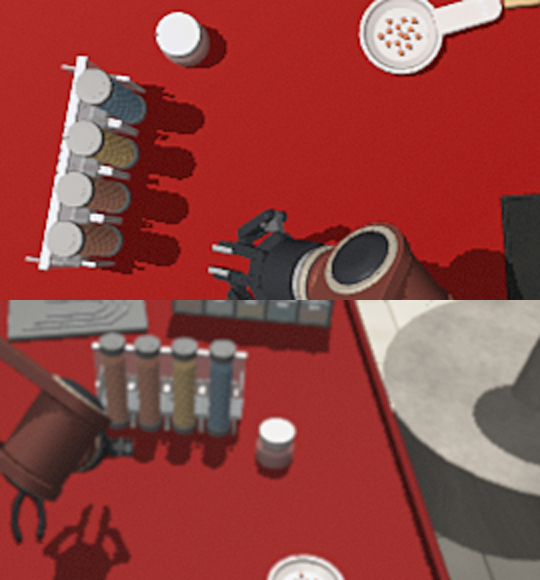

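The tube is in line with the rack row and upright. I'll raise the hand well clear and check the other items.

Call:
jog_arm(increments=[{"slide":[10,0,-10],"rotation":[0,0,0]},{"slide":[10,0,-20],"rotation":[0,0,0]},{"slide":[10,0,-20],"rotation":[0,0,0]},{"slide":[10,0,-25],"rotation":[0,0,0]},{"slide":[5,0,-25],"rotation":[0,0,0]},{"slide":[0,0,-25],"rotation":[0,0,0]},{"slide":[0,0,-25],"rotation":[0,0,0]},{"slide":[0,0,-10],"rotation":[0,0,0]},{"slide":[0,0,0],"rotation":[0,0,0]},{"slide":[0,0,0],"rotation":[0,0,0]}])

```text
time: 18.62
tool_pos: [0.4597, -0.0162, 0.2293]
tool_rot: [-0.248, 0.705, 0.598, 0.292]
contact_force: [-0.1, 0.1, -0.7]
gripper_width: 0.201
```

Run:
```python
from q import *
s,p,R=show()
d,o=tubepos()
e=grab('side')
D=pickle.load(open('D0.pkl','rb'))
df=[cv2.absdiff(f['frame'],D[nm]['frame']) for nm,f in(('top',d),('side',e))]
v=np.vstack([np.hstack([d['frame'],df[0]])[:,:],np.hstack([e['frame'],df[1]])])
cv2.imwrite('pics/c12.png',cv2.resize(v,(800,600),interpolation=3))
```

```text
t 18.6167 p [ 0.4597 -0.0162  0.2293] F [-0.0825  0.0631 -0.7285] j [-0.6149 -0.2464  2.0339  0.6988  1.7206 -0.476 ] w 0.20069681609410556 heading 80.61536673580666 tilt 44.989941936285554 ytilt -0.00018622494648745658
top 0.77 pos [0.6645 0.186 ] err 40.5 slotframe mm [  -0.156  -169.1955]
top 0.66 pos [0.4998 0.2154] err 31.75 slotframe mm [ 2.2148 -1.8739]
top 0.6 pos [0.6085 0.1961] err 42.6875 slotframe mm [   0.7963 -112.2919]
top 0.59 pos [0.5531 0.2053] err 45.75 slotframe mm [  0.8462 -56.0548]
```

View pics/c12.png

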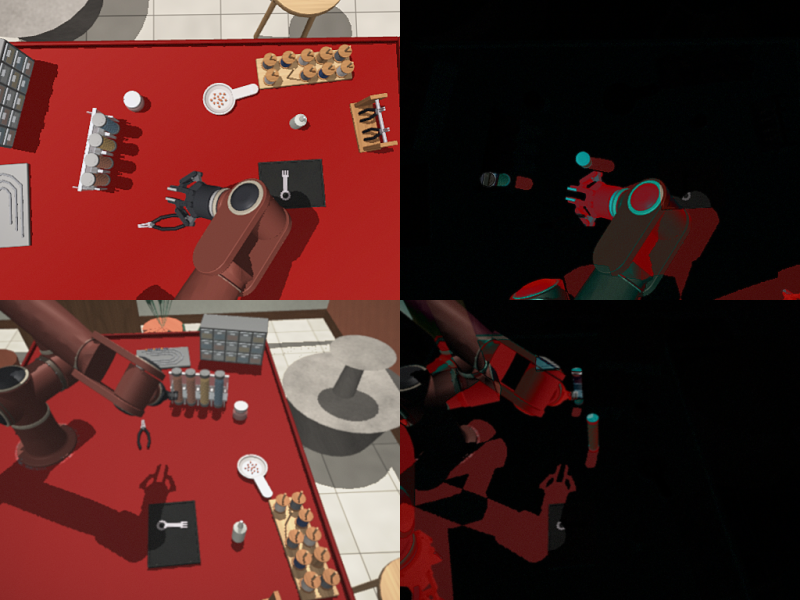

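The difference images show changes only at the tube (old place and slot), the arm and its shadow. No other item shows movement. Handing in.

```bash
python3 -c "
from plant import manip
print(manip.job_done())"
```

```text
the job is handed in; nothing more can be done
None
```

The stray tube now stands upright in the vacant slot, against the back wall. I handed the job in at about 19 s; no verdict is reported.

**How it was done:** I set the fingers slightly apart to form a cradle, tilted the tool 45° and pushed low on the tube, about 20 mm up. One straight push took it to the front of the slot. I then backed off, re-aimed along the slot axis and pushed it in until the back wall resisted with about 19 N. The hand then backed straight out and was raised clear.

**Last checks:**
- **Position in the slot:** the wall contact came at the hand position expected for a tube that is home. The final top view put the tube about 2 mm past the slot origin and 2 mm off the centre line. I read the 2 mm past the origin as measurement noise, since the views scatter by about that much.
- **Other things:** pictures compared with those from the start showed changes only at the tube, the arm and its shadow. Part of the mat and opener was behind the arm or in its shadow in those pictures. The three rack tubes measured within about 2 mm of where they began.

**Disagreement:** the side camera places things about 6 mm lower in x than the top camera. I trusted the top camera because its view of the fingertips matched the measured tool position. Measured against the other rack tubes, both cameras put the tube home, about 2 mm off the centre line.

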